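# Roll a shaft blank into the run-out stand

## Robot

A 6-joint arm with a two-finger parallel gripper is mounted at the origin on a cart in front of the work surface, level with it; the furniture and walls round the work are solid. World frame = base frame: x ahead of the robot, y to its left, z up, the work surface at z = 0. Lengths are in m, angles in rad, forces in N, time in s.
With the tool pointing down it reaches from about 0.3 to 0.875 m from the base axis. Payload 6.4 kg.
Tool frame: the origin (TCP) lies between the finger pads; the fingertips stand 8 mm ahead of it and the grasp point (between the pads) lies 11 mm behind it (ctrl.finger_overhang is the distance from the TCP to the fingertips, in m); z points along the fingers, y is the line along which they close (so a half turn about z gives the same grasp; the last joint's range is limited). The gripper opens to 85 mm and grips with 20 to 120 N. Pads are 22 mm wide; open, the fingers measure 114 mm over their backs; the gripper's body (76 mm by 85 mm) begins 54 mm behind the grasp point. The pads swing forward as they close: fully open they stand 13 mm farther back than shut.
Start: joints at [1.019, 0.181, 1.607, -0, 1.354, -0.206], TCP at [0.195, 0.541, 0.239] pointing down, gripper open.
Joint ranges: [-2.99, 2.99], [-0.89, 2.07], [0.3, 2.58], [-1.14, 4.28], [0, 2.63], [-3.12, 3.12]. Speed limits (rad/s): [2.57, 2.57, 3.01, 3.14, 3.14, 3.14].

## Interface

Orientations are given as a unit quaternion [w, x, y, z].
In Python, from bench import ctrl, camera gives the robot as it stands.
- The arm moves only by the shell command python3 -m pendant 'ROWS' [OPENING]. ROWS is JSON, a list of rows, each a list of 6 numbers: the shift along the world's x, y, z normalised to -1 to 1, where 1 is 200 mm, then the turn, a rotation vector about the world's x, y, z normalised to -1 to 1, where 1 is pi/2 rad. In form: [[dx, dy, dz, rx, ry, rz], ...]. A call has exactly 10 rows; each row shifts and turns the commanded pose from where the row before left it; what a row does not reach is not made up. A row lasts 1/8 s, in which the tool goes at most 62.5 mm and 10.7 degrees, less where a joint would pass 70% of its speed; a pose out of reach is approached as far as the arm can. A call with a number of a shift or a turn outside -1 to 1 is refused whole. A call with a gripper value outside its range is refused whole. OPENING is the opening, from -1 (shut) to 1 (fully open), set as the call begins (- or left out, the last holds). The fingers move at their own pace and stop on an object; the grip force is fixed at half the most. Time passes only in rows, so rows that do not move let the fingers close, or fill a call up. It gives the time, the measured TCP pose, the force, the opening and the grip force at its end, in the units of the state.
- ctrl.get_obs(): the state, without advancing time (a new reading comes with each control period).
- camera(name): name is "scene" or "top" or "wrist"; returns a dict with "color" (400x640x3 uint8, blue, green, red), "fx", "fy", "cx", "cy" (pixels), "xyz" and "rotation" of the camera in the world; the wrist camera has in their place "hand_eye" (4x4, takes a point from camera to tool coordinates, whose origin is the TCP and whose axes are the flange's). Camera axes: x right, y down, z forward; pixel columns grow to the right and rows downward; lengths in m; the calibration is good to about 2 mm. The wrist camera is an equidistant fisheye: a pixel r from the principal point sees the ray r / f radians off the axis. A picture is of the moment at which its call begins: read the wrist's pose just before it. There is no depth.
- ctrl.hand_in(): hands the job in; it is judged then, once.
The state is a dict: "time_s": time; "q": joint angles; "dq": joint speeds; "joint_efforts": joint torques, N m; "eef_pos": TCP position; "eef_rot": TCP orientation; "wrist_force": force on the tool from outside, world axes, zero at the start; "torque": the same for the moment, N m; "opening": opening from 0.0 (shut) to 1.0 (fully open); "grasp_force": force on a finger pad.
Only numpy, scipy, OpenCV 4.12 (cv2) and the standard library are available. Lean on these libraries where they do the work, as an engineer would, in place of code of your own. Each camera call takes 0.05 s, during which the arm holds its last target. There are 200 camera calls.

## Task

Set the shaft blank up for its run-out check without picking it up: roll it by its side along the desk, up the two ramps and down into the Vs of the stand, and push it endways until its far end is up against the stop screw. Then tip the upright hold-down arm forward so that its roller comes to rest on top of the bar, and leave everything else on the desk where it is.

Things in the scene. Friction and masses are not known exactly. Their poses are not given: they have to be found in the camera images.
- bar: Aluminium shaft blank, a solid round bar, diameter 36, length 160, 0.3 to 0.6 kg, lying in front of the ramps within 6 degrees of parallel to the Vs; dark groove near each end, dark keyseat on top at the start. Origin at its centre, on its axis; x along the bar, z through the keyseat (turns as it rolls). Smooth and lightly oiled: pushed on its side it rolls; let go, it soon stops.
- stand: Run-out stand, fixed to the desk. Origin on the desk under the bottom line of the Vs; x along the Vs towards the stop, y the way the bar rolls in, z up. Two dark steel plates, 12 wide, at x = -35 and +35, carry the ramps and Vs; the desk is bare between and outside them. They join a rear beam 36 high at y = 38 to 62, x = -75 to 105. Nothing stands at the -x end.
- ramp (a point): Foot of the ramps, on the desk, midway between the plates, 64 before the V bottom (stand axes). Each ramp rises to a crest 10.5 high, 47 to 49 farther on; then the V: near flank falls at 30 degrees to a bottom 2 high, far flank rises at 45 degrees to 27 high. The bar's centre goes over the crest at 28.5 and drops to 24.5.
- seat (a point): Where the bar's centre is when it lies fully in both Vs with its end against the stop screw: 24.5 above the desk, 3 before the V bottom. Fixed to the stand, with the stand's axes.
- stop (a point): Centre of the flat tip of the stop screw, 12 in diameter, facing along -x of the stand; 80 from point seat, 24.5 above the desk. Its bracket behind is 12 thick, 60 deep and 40 high.
- dial (a point): Centre of the face of a dial gauge, 45 in diameter, that lies face up 34 high behind the beam, near its -x end. Its soft sprung tip (under 1 N) touches the back of the bar as it comes in; leave it.
- pivot (a point): Pivot of the hold-down arm, fixed to the stand, 50.5 above the desk, in the middle of the beam (stand x = 0, y = 50).
- hold_down (a joint): Angle of the hold-down arm, rad: 0 level, pointing to the stand's -y, its roller then on top of a bar that lies in the Vs; 1.57 upright; it starts leaning back, 1.75 to 1.95 (rear limit). Arm 24 wide, 9 thick, 0.14 kg; roller 16 in diameter, 53 from the pivot; flat tab 22 wide, 5 thick, 66 to 90 from it. Slightly stiff; pushed 0.3 forward of upright it falls by its own weight.
- tab_end (a point): Outer end of the arm's finger tab, 90 from the pivot, about 135 above the desk at the start; turns with the arm.
- sleeve: Blue-grey printed sleeve with a flange at each end, standing upright, 54 in diameter, 69 tall; to be left alone. Origin under its centre.
- eraser: Black sanding block 22x48x16, lying just beyond the bar's far end; to be left alone. Origin under its centre.
- caliper: Digital caliper 77x232x15 lying at the back of the desk; to be left alone. Origin under its centre.
- pen: Click pen 132 long, lying at the left edge of the desk behind the stand; to be left alone. Origin under its centre.
- screwdriver: Screwdriver 190 long, 29 thick, lying at the front edge of the desk; to be left alone. Origin under its centre.
- tape: Roll of tape, 100 in diameter, 25 high, lying flat at the front left; to be left alone. Origin under its centre.
- rook: White printed chess rook, 74 in diameter, 67 tall, standing at the left behind the stand; to be left alone. Origin under its centre.

How it is judged:
By the outcome, as a careful person would: the job done as asked, in the order asked, and still so for the second after the job is handed in, with the robot touching nothing.
It also fails if it takes over 58 s, if anything falls off the work surface, if the arm or the gripper's body presses on something with over 40 N, if the wrist force passes 120 N, or if a joint passes its speed limit or range.

## Working session

There is one attempt and no reset: what is moved stays moved. The work goes in short steps, Python scripts to look and compute and a shell command to move; the robot and the scene stay as the last step left them, time stands still between calls to the robot, and variables do not carry over. Pictures are saved under pics/ and viewed, at most 10 in all, crops included, and the job is handed in when it is done.

```bash
mkdir -p pics
python3 - <<'E'
from bench import ctrl,camera
import cv2,numpy as np
o=ctrl.get_obs();print({k:np.round(v,3).tolist() for k,v in o.items()},ctrl.finger_overhang)
for n in("scene","top"):
    c=camera(n);cv2.imwrite(f"pics/{n}0.png",c["color"]);print(n,c["fx"],c["fy"],c["cx"],c["cy"],c["xyz"],c["rotation"])
E
```

```text
{'time_s': 0.0, 'q': [1.019, 0.182, 1.608, 0.0, 1.354, -0.206], 'dq': [0.001, -0.0, -0.002, 0.0, 0.0, 0.0], 'joint_efforts': [-0.0, -44.488, -35.133, -0.0, 0.009, 0.0], 'eef_pos': [0.195, 0.541, 0.238], 'eef_rot': [-0.0, 0.172, 0.985, -0.001], 'wrist_force': [-0.137, -0.598, -0.586], 'torque': [-0.039, -0.015, -0.022], 'grasp_force': 0.0, 'opening': 1.001} 0.008
scene 434.71947226667555 434.71947226667555 325.11834611549625 205.06754240342303 [ 0.09025392 -0.42669369  0.62472267] [-0.42444673  0.84586737 -0.29061034  0.14106384]
top 381.9518930022375 381.9518930022375 320.77030175846505 197.14141111304693 [0.38477791 0.19826615 0.97545584] [ 0.07000702 -0.69951169  0.70868465 -0.05956909]
```

View pics/scene0.png

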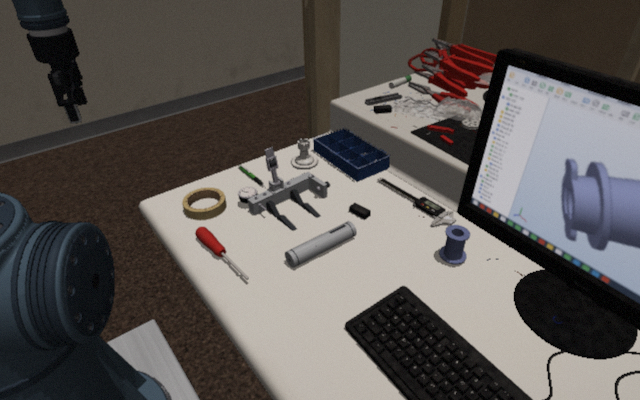

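View pics/top0.png

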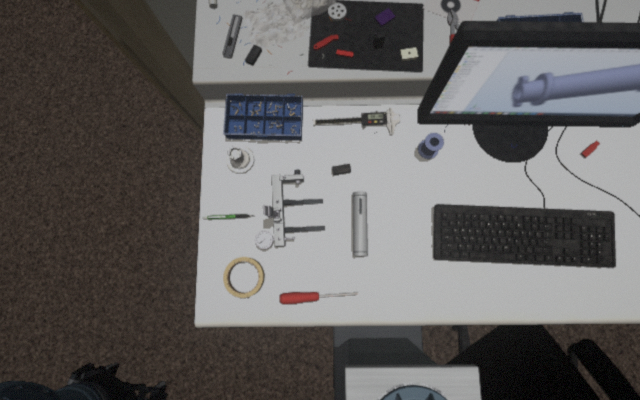

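The top view shows the bar at about (360,224), plates at (300,202) and (300,228), the stop bracket at (293,178), and the eraser at (341,170). I'll enlarge this area.

Run:
```python
import cv2
i=cv2.imread("pics/top0.png")[155:275,240:400]
cv2.imwrite("pics/top0z.png",cv2.resize(i,None,fx=5,fy=5,interpolation=cv2.INTER_CUBIC))
i=cv2.imread("pics/scene0.png")[140:270,230:390]
cv2.imwrite("pics/scene0z.png",cv2.resize(i,None,fx=4.6,fy=4.6,interpolation=cv2.INTER_CUBIC))
```

```text
(no output)
```

View pics/top0z.png

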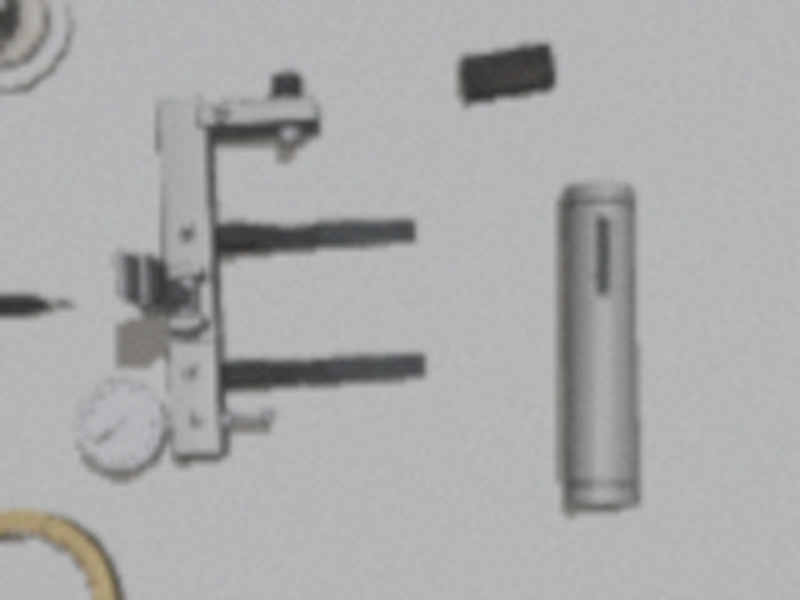

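View pics/scene0z.png

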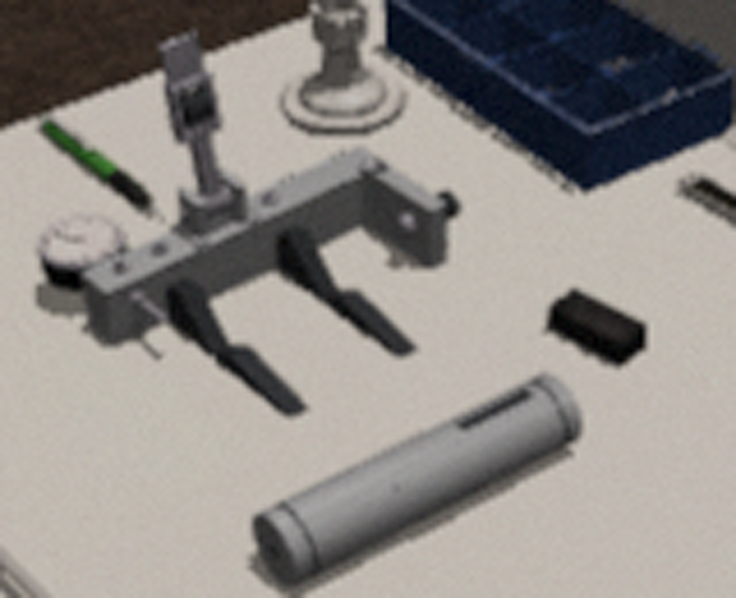

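The zoom shows the ramp feet at zoom (414,231) and (425,365), the beam corners at (175,460), (225,452) and (160,97), and the bar ends at (598,188) and (602,507). The tab is upright, leaning left. Next I fit the poses.

```bash
cat > h.py <<'E'
import numpy as np,cv2
from scipy.optimize import least_squares
from scipy.spatial.transform import Rotation as R
T=dict(top=(381.952,320.770,197.141,[0.38477791,0.19826615,0.97545584],[0.07000702,-0.69951169,0.70868465,-0.05956909]),
 scene=(434.7195,325.118,205.0675,[0.09025392,-0.42669369,0.62472267],[-0.42444673,0.84586737,-0.29061034,0.14106384]))
def rot(q): return R.from_quat(q,scalar_first=True)
def ray(c,u,v):
    f,cx,cy,p,q=T[c]; return np.array(p),rot(q).apply([(u-cx)/f,(v-cy)/f,1])
def at(c,u,v,z):
    p,d=ray(c,u,v); return p+d*(z-p[2])/d[2]
def proj(c,P):
    f,cx,cy,p,q=T[c]; d=rot(q).inv().apply(np.asarray(P)-p); return d[...,:2]/d[...,2:]*f+[cx,cy]
def w(s,P):  # stand pose (x,y,yaw) -> world
    P=np.asarray(P,float); return np.c_[P[:,:2]@R.from_euler('z',s[2]).as_matrix()[:2,:2].T+s[:2],P[:,2]]
E
python3 - <<'E'
from h import *
zt=lambda a:(np.array(a)+.5)/5-.5+[240,155]
zs=lambda a:(np.array(a)+.5)/4.6-.5+[230,140]
M=[(35,-64,0),(-35,-64,0),(-75,62,36),(-75,38,36),(105,62,36)]
top=zt([(414,231),(425,365),(175,459),(225,452),(160,97)])
Ms=[(35,-64,0),(-35,-64,0),(-75,38,36)]
sc=zs([(402,352),(292,413),(95,285)])
for nm,sel in(("top",1),("both",2)):
    def f(s):
        r=[(proj("top",w(s,np.array(M)/1e3))-top).ravel()]
        if sel==2:r.append((proj("scene",w(s,np.array(Ms)/1e3))-sc).ravel())
        return np.concatenate(r)
    r=least_squares(f,[.4,.3,0]);print(nm,np.round(r.x,4),np.round(r.fun,1))
s=r.x
for n,P in dict(ramp=(0,-64,0),seat=(0,-3,24.5),stop=(80,-3,24.5),pivot=(0,50,50.5),crest=(0,-16,10.5)).items(): print(n,np.round(w(s,[np.array(P)/1e3]),4))
# bar: mid of silhouettes near the ends, top view, z ~ .018..
for z in(.018,.03):
    e=[at("top",*zt(p),z) for p in((597,188),(602,505),(562,350),(637,350))];print(z,np.round(e,4))
    d=e[0]-e[1];print("len",np.hypot(*d[:2]),"yaw",np.arctan2(d[1],d[0]),"ctr",(e[0]+e[1])/2,"yaw rel",np.arctan2(d[1],d[0])-s[2])
# scene check: bar ends
for p,n in(((275,545),'near'),((568,405),'far')): print(n,np.round(at("scene",*zs(p),.018),4))
print("eraser",[np.round(at("top",*zt(p),.008),3) for p in((508,72),(460,85),(555,60))])
E
```

```text
top [0.5179 0.2681 0.0558] [ 0.5 -0.1  0.2 -0.  -0.1 -0.6 -0.3  0.2 -0.3  0.5]
both [0.5167 0.2704 0.0462] [-0.2  0.6 -0.8  0.7 -1.3 -0.3 -1.5  0.6 -0.8  0.8  1.4  1.2  1.1  0.7
  1.9  2. ]
ramp [[0.5196 0.2065 0.    ]]
seat [[0.5168 0.2674 0.0245]]
stop [[0.5967 0.2711 0.0245]]
pivot [[0.5144 0.3203 0.0505]]
crest [[0.5174 0.2544 0.0105]]
0.018 [[0.574  0.1137 0.018 ]
 [0.414  0.116  0.018 ]
 [0.4913 0.1338 0.018 ]
 [0.4908 0.0961 0.018 ]]
len 0.1600037149622926 yaw -0.014347538534967523 ctr [0.49399305 0.11486435 0.018     ] yaw rel -0.060545648577328616
0.03 [[0.5716 0.1148 0.03  ]
 [0.4136 0.117  0.03  ]
 [0.4899 0.1346 0.03  ]
 [0.4894 0.0974 0.03  ]]
len 0.1579983539844459 yaw -0.014347538534967447 ctr [0.49262424 0.11590964 0.03      ] yaw rel -0.06054564857732854
near [0.4167 0.1209 0.018 ]
far [0.5788 0.1142 0.018 ]
eraser [array([0.638, 0.157, 0.008]), array([0.632, 0.183, 0.008]), array([0.644, 0.133, 0.008])]
```

```bash
python3 -m pendant '[[0.15,-0.23,0,0,0,-0.079],[0.15,-0.24,0,0,0,-0.079],[0.15,-0.24,0,0,0,-0.079],[0.15,-0.24,0,0,0,-0.079],[0.15,-0.24,0,0,0,-0.079],[0.15,-0.24,0,0,0,-0.079],[0.15,-0.24,0,0,0,-0.079],[0.15,-0.24,0,0,0,-0.079],[0.15,-0.24,0,0,0,-0.079],[0.14,-0.2,0,0,0,-0.079]]'
python3 - <<'E'
from bench import ctrl,camera
import cv2,numpy as np
o=ctrl.get_obs();c=camera("wrist");cv2.imwrite("pics/w1.png",c["color"]);o=ctrl.get_obs()
print({k:v for k,v in c.items() if k!="color"},o["eef_pos"],o["eef_rot"],o["q"])
E
```

```text
time_s: 1.35
eef_pos: [0.4935, 0.069, 0.2391]
eef_rot: [-0.0, 0.714, 0.7, -0.0]
wrist_force: [0.4, -0.1, -0.9]
opening: 1.001
grasp_force: 0.0
{'fx': 309.70691628693146, 'fy': 309.70691628693146, 'cx': 318.47527703055175, 'cy': 199.89167578106853, 'hand_eye': array([[ 3.65461479e-04, -9.50033513e-01, -3.12147707e-01,
         7.96327453e-02],
       [ 9.99999814e-01,  4.99383559e-04, -3.49096610e-04,
        -1.50991020e-03],
       [ 4.87534912e-04, -3.12147521e-01,  9.50033519e-01,
        -1.34774253e-01],
       [ 0.00000000e+00,  0.00000000e+00,  0.00000000e+00,
         1.00000000e+00]])} [0.49648085 0.06468762 0.23926772] [ 1.88011166e-03  7.17172038e-01  6.96893566e-01 -3.01217555e-04] [-0.10611411  0.01131696  1.79127368 -0.00294779  1.33649678 -0.07675421]
```

View pics/w1.png

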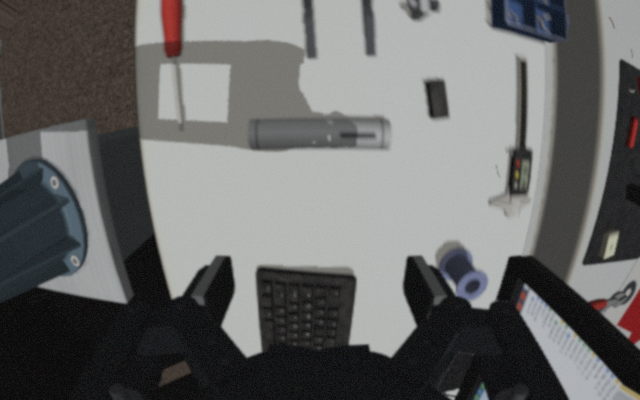

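The wrist view shows the ramp feet at (311,57) and (369,54), and the bar ends at (249,134) and (390,134). The camera sticks out 80 mm towards +y, so I'll push with the tool leaning back. I'll check the poses with this view.

```bash
cat >> h.py <<'E'
HE=np.array([[3.65461479e-04,-9.50033513e-01,-3.12147707e-01,7.96327453e-02],[9.99999814e-01,4.99383559e-04,-3.49096610e-04,-1.50991020e-03],[4.87534912e-04,-3.12147521e-01,9.50033519e-01,-1.34774253e-01],[0,0,0,1]])
def wat(u,v,z,p,q):
    d=np.array([u-318.475,v-199.892]);r=np.hypot(*d);t=r/309.707
    k=np.r_[d/r*np.sin(t),np.cos(t)]
    Q=rot(q);o=Q.apply(HE[:3,3])+p;d=Q.apply(HE[:3,:3]@k);return o+d*(z-o[2])/d[2]
E
python3 - <<'E'
from h import *
p,q=[.4935,.069,.2391],[0,.714,.7,0]
for n,u,v,z in(("rf-",311,57,0),("rf+",369,54,0),("bar-",249,134,.018),("bar+",390,134,.018),("bar near side",320,150,.018),("bar far",320,117,.025),("eraser",437,98,.008)): print(n,np.round(wat(u,v,z,p,q),4))
for s in([.5179,.2681,.0558],[.5167,.2704,.0462]): print(w(s,np.array([(-35,-64,0),(35,-64,0)])/1e3))
E
```

```text
rf- [0.4856 0.203  0.    ]
rf+ [0.5545 0.2069 0.    ]
bar- [0.4117 0.1141 0.018 ]
bar+ [0.5761 0.111  0.018 ]
bar near side [0.4941 0.0925 0.018 ]
bar far [0.4948 0.1312 0.025 ]
eraser [0.6378 0.1562 0.008 ]
[[0.48652382 0.20224762 0.        ]
 [0.55641487 0.2061516  0.        ]]
[[0.48469309 0.20485187 0.        ]
 [0.5546184  0.20808471 0.        ]]
```

```bash
python3 -m pendant '[[0,-0.04,-0.13,0.05,0,0],[0,0,-0.14,0.05,0,0],[0,0,-0.14,0.05,0,0],[0,0,-0.14,0.05,0,0],[0,0,-0.14,0.022,0,0],[0,0,-0.14,0,0,0],[0,0,-0.14,0,0,0],[0,0,-0.1,0,0,0],[0,0,0,0,0,0],[0,0,0,0,0,0]]'
python3 - <<'E'
from bench import ctrl,camera
import cv2,numpy as np
c=camera("scene");i=c["color"][190:300,250:400];cv2.imwrite("pics/s2.png",cv2.resize(i,None,fx=5,fy=5,interpolation=cv2.INTER_CUBIC))
from h import *
P=ctrl.get_obs()["eef_pos"];print(P,proj("scene",P),(proj("scene",P)-[250,190])*5)
E
```

```text
time_s: 2.65
eef_pos: [0.4932, 0.063, 0.0258]
eef_rot: [-0.123, 0.702, 0.691, 0.122]
wrist_force: [-0.9, -0.5, 0.6]
opening: 1.0
grasp_force: 0.0
[0.49353402 0.06288883 0.02614587] [337.46947312 254.46302816] [437.34736558 322.31514081]
```

View pics/s2.png

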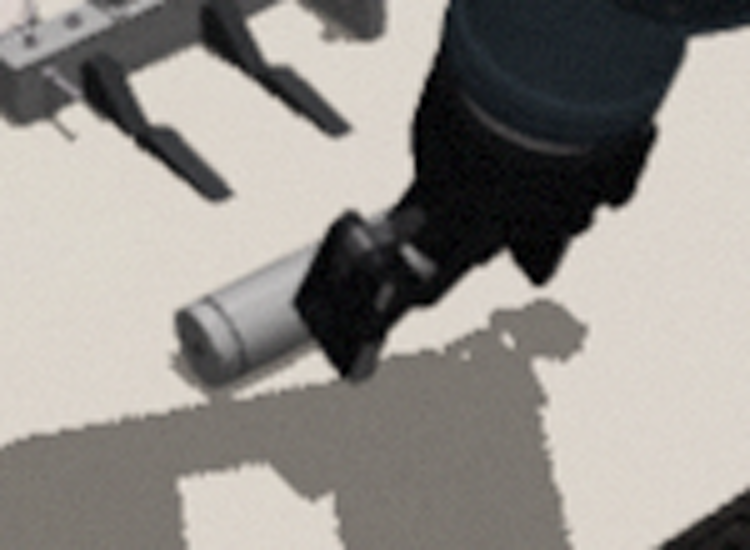

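The near finger's tip edge runs from zoom (300,305) at the front to (350,378) at the back. I'll work out its height.

Run:
```python
from h import *
for X in(.437,.445,.451):
  for a in((300,305),(347,212),(347,378)):
    p,d=ray("scene",a[0]/5+250-.4,a[1]/5+190-.4);print(X,a,np.round(p+d*(X-p[0])/d[0],4))
```

```text
0.437 (300, 305) [0.437 0.078 0.058]
0.437 (347, 212) [0.437  0.0464 0.1257]
0.437 (347, 378) [0.437  0.0486 0.042 ]
0.445 (300, 305) [0.445  0.0896 0.0449]
0.445 (347, 212) [0.445  0.0573 0.1141]
0.445 (347, 378) [0.445  0.0596 0.0286]
0.451 (300, 305) [0.451  0.0983 0.0351]
0.451 (347, 212) [0.451  0.0655 0.1055]
0.451 (347, 378) [0.451  0.0678 0.0185]
```

```bash
python3 -m pendant '[[0,0,-0.03,0,0,0],[0,0,-0.03,0,0,0],[0,0,-0.025,0,0,0],[0,0,-0.02,0,0,0],[0,0,0,0,0,0],[0,0,0,0,0,0],[0,0.02,0,0,0,0],[0,0.02,0,0,0,0],[0,0.02,0,0,0,0],[0,0,0,0,0,0]]'
```

```text
time_s: 3.95
eef_pos: [0.4927, 0.0754, 0.0043]
eef_rot: [-0.124, 0.702, 0.691, 0.122]
wrist_force: [0.3, 0.9, 0.0]
opening: 0.995
grasp_force: 0.0
```

```bash
python3 -m pendant '[[0,0.03,0,0,0,0],[0,0.05,0,0,0,0],[0,0.06,0,0,0,0],[0,0.06,0,0,0,0],[0,0.06,0,0,0,0],[0,0.06,0,0,0,0],[0,0.05,0,0,0,0.017],[0,0.04,0,0,0,0.017],[0,0.03,0,0,0,0.018],[0,0,0,0,0,0]]'
python3 - <<'E'
from bench import ctrl,camera
import cv2
c=camera("top");i=c["color"][155:275,240:400];cv2.imwrite("pics/t3.png",cv2.resize(i,None,fx=5,fy=5,interpolation=cv2.INTER_CUBIC))
E
```

```text
time_s: 5.2
eef_pos: [0.4931, 0.1633, 0.0043]
eef_rot: [-0.128, 0.673, 0.719, 0.117]
wrist_force: [0.0, -0.5, -0.3]
opening: 1.003
grasp_force: 0.0
```

View pics/t3.png

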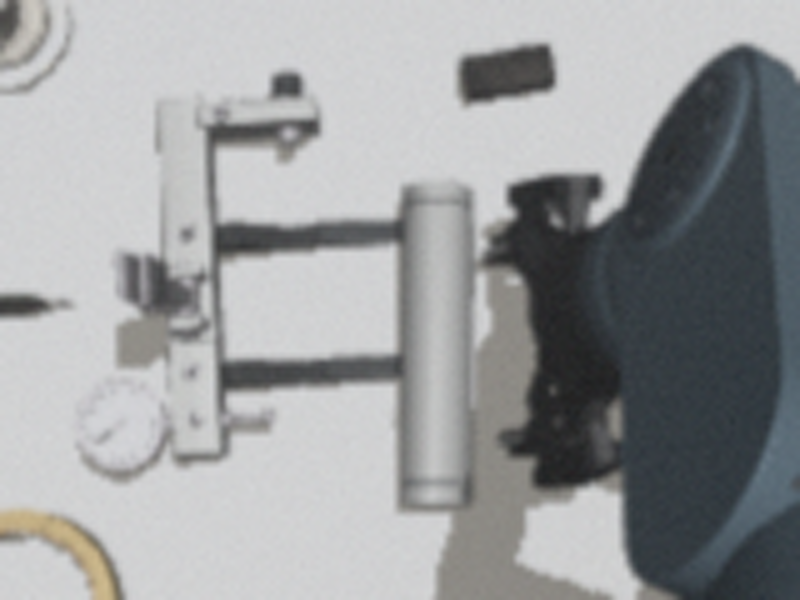

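The bar has rolled to the ramp feet, about (437,345) zoom. It is still ~2.5° off, and the fingers will square it up. Next I push it up the ramps while lifting the tool with the slope.

```bash
python3 -m pendant '[[0,0.03,0,0,0,0],[0,0.03,0.005,0,0,0],[0,0.03,0.006,0,0,0],[0,0.03,0.007,0,0,0],[-0.002,0.03,0.007,0,0,0],[-0.002,0.03,0.007,0,0,0],[-0.002,0.03,0.007,0,0,0],[-0.002,0.03,0.007,0,0,0],[-0.002,0.03,0.004,0,0,0],[0,0.02,0,0,0,0]]'
python3 -m pendant '[[0,0.015,0,0,0,0],[0,0.015,0,0,0,0],[0,0.01,0,0,0,0],[0,0,0,0,0,0],[0,0,0,0,0,0],[0,0,0,0,0,0],[0,0,0,0,0,0],[0,0,0,0,0,0],[0,0,0,0,0,0],[0,0,0,0,0,0]]'
python3 - <<'E'
from bench import ctrl,camera
import cv2
c=camera("top");i=c["color"][155:275,240:400];j=camera("scene")["color"][140:260,230:390]
cv2.imwrite("pics/t4.png",cv2.resize(cv2.vconcat([i,j]),None,fx=2.5,fy=2.5,interpolation=cv2.INTER_CUBIC))
E
```

```text
time_s: 6.5
eef_pos: [0.4907, 0.2215, 0.0142]
eef_rot: [-0.129, 0.673, 0.719, 0.116]
wrist_force: [-0.3, -2.4, -0.1]
opening: 1.001
grasp_force: 1.2
time_s: 7.75
eef_pos: [0.4909, 0.229, 0.0143]
eef_rot: [-0.129, 0.673, 0.719, 0.117]
wrist_force: [-0.9, -0.4, 0.6]
opening: 0.995
grasp_force: 0.0
```

View pics/t4.png

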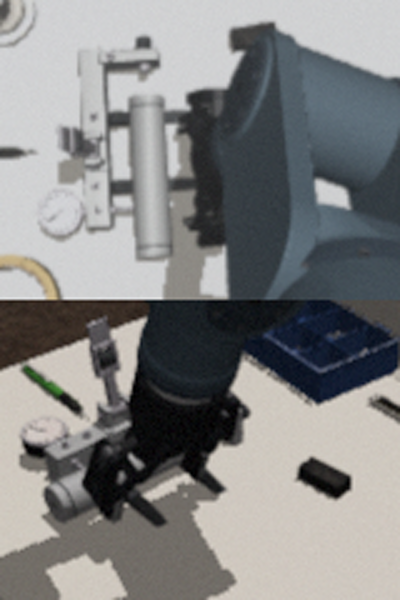

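The bar lies in the Vs, parallel to the beam, with ends at (147,97) and (155,256) in the 2.5x zoom. I'll check that against the model.

Run:
```python
from h import *
s=[.517,.2685,.054]
Rz=R.from_euler('z',-s[2]).as_matrix()
for n,u,v,z in(("+",147.5,97,.0245),("-",155,257,.0245),("L",132.5,145,.0245),("R",170,180,.0245)):
    P=at("top",240+u/2.5-.3,155+v/2.5-.3,z);print(n,np.round(P,4),np.round(Rz@(P-[s[0],s[1],0]),4))
print(w(s,np.array([(-115,-3,24.5),(-80,-3,24.5),(0,50,50.5),(80,-3,24.5)])/1e3))
```

```text
+ [0.5716 0.2673 0.0245] [ 0.0544 -0.0042  0.0245]
- [0.4109 0.26   0.0245] [-0.1064 -0.0027  0.0245]
L [0.5226 0.2824 0.0245] [0.0063 0.0136 0.0245]
R [0.4868 0.2449 0.0245] [-0.0315 -0.022   0.0245]
[[0.40232955 0.25929739 0.0245    ]
 [0.43727853 0.26118647 0.0245    ]
 [0.51430131 0.31842712 0.0505    ]
 [0.59704531 0.26982227 0.0245    ]]
```

```bash
python3 -m pendant '[[0,-0.08,0,0,0,0],[0,-0.15,0.02,0,0,0],[0,-0.15,0.1,0,0,0],[0,0,0.2,-0.055,0,0],[0,0,0.2,-0.055,0,0],[0,0,0.1,-0.055,0,0],[0,0,0,-0.057,0,0],[-0.1,0,0,0,0,-0.11],[-0.1,0,0,0,0,-0.11],[-0.1,0,0,0,0,-0.11]]'
python3 -m pendant '[[-0.1,0.1,0,0,0,-0.11],[-0.1,0.1,0,0,0,-0.11],[-0.1,0.1,0,0,0,-0.11],[0,0.1,0,0,0,-0.11],[0,0.1,0,0,0,-0.11],[0,0,0,0,0,-0.11],[0,0,0,0,0,-0.01],[0,0,0,0,0,0],[0,0,0,0,0,0],[0,0,0,0,0,0]]' -1
python3 - <<'E'
from bench import ctrl;o=ctrl.get_obs();from h import *
print(o["eef_pos"],o["q"]);print(rot(o["eef_rot"]).as_matrix().round(3))
E
```

```text
time_s: 9.1
eef_pos: [0.4301, 0.1522, 0.1382]
eef_rot: [-0.012, 0.851, 0.526, -0.007]
wrist_force: [-0.2, 0.3, 0.4]
opening: 0.999
grasp_force: 0.0
time_s: 10.35
eef_pos: [0.371, 0.2528, 0.1383]
eef_rot: [-0.014, 0.999, 0.031, -0.0]
wrist_force: [-0.1, 0.9, 0.5]
opening: 0.002
grasp_force: 0.0
[0.37100815 0.25278903 0.13831604] [0.31328949 0.00822456 2.0165959  0.02997688 1.10930735 1.80938631]
[[ 0.998  0.061 -0.001]
 [ 0.061 -0.998  0.028]
 [ 0.001 -0.028 -1.   ]]
```

```bash
python3 -m pendant '[[0,0.035,-0.15,0,0,0],[0,0,-0.15,0,0,0],[0,0,-0.15,0,0,0],[0,0,-0.1,0,0,0],[0,0,-0.04,0,0,0],[0.02,0,0,0,0,0],[0.04,0.003,0,0,0,0],[0.04,0.003,0,0,0,0],[0.03,0.002,0,0,0,0],[0,0,0,0,0,0]]'
python3 -m pendant '[[0.02,0.001,0,0,0,0],[0.02,0.001,0,0,0,0],[0.02,0.001,0,0,0,0],[0.02,0.001,0,0,0,0],[0.01,0.001,0,0,0,0],[0,0,0,0,0,0],[0,0,0,0,0,0],[0,0,0,0,0,0],[0,0,0,0,0,0],[0,0,0,0,0,0]]'
```

```text
time_s: 11.6
eef_pos: [0.3977, 0.2617, 0.0206]
eef_rot: [-0.014, 0.999, 0.03, 0.0]
wrist_force: [0.1, 0.5, 0.6]
opening: 0.0
grasp_force: 0.0
time_s: 12.85
eef_pos: [0.4151, 0.2626, 0.0204]
eef_rot: [-0.014, 0.999, 0.03, 0.0]
wrist_force: [-0.5, 0.3, 0.6]
opening: -0.002
grasp_force: 0.0
```

```bash
python3 -m pendant '[[0.006,0,0,0,0,0],[0.006,0,0,0,0,0],[0.006,0,0,0,0,0],[0.006,0,0,0,0,0],[0.006,0,0,0,0,0],[0.006,0,0,0,0,0],[0.006,0,0,0,0,0],[0.005,0,0,0,0,0],[0,0,0,0,0,0],[0,0,0,0,0,0]]'
```

```text
time_s: 14.1
eef_pos: [0.4245, 0.2626, 0.0203]
eef_rot: [-0.014, 0.999, 0.03, 0.0]
wrist_force: [-2.5, -0.5, -1.7]
opening: -0.001
grasp_force: 0.7
```

```bash
for i in 1; do python3 -m pendant '[[0.003,0,0,0,0,0],[0.003,0,0,0,0,0],[0.003,0,0,0,0,0],[0.003,0,0,0,0,0],[0,0,0,0,0,0],[0,0,0,0,0,0],[0,0,0,0,0,0],[0,0,0,0,0,0],[0,0,0,0,0,0],[0,0,0,0,0,0]]'; done
python3 - <<'E'
from bench import camera
import cv2
i=camera("top")["color"][155:275,240:400];j=camera("scene")["color"][140:260,230:390]
cv2.imwrite("pics/t5.png",cv2.resize(cv2.vconcat([i,j]),None,fx=2.5,fy=2.5,interpolation=cv2.INTER_CUBIC))
E
```

```text
time_s: 15.35
eef_pos: [0.4268, 0.2626, 0.0203]
eef_rot: [-0.014, 0.999, 0.03, -0.0]
wrist_force: [-1.8, 1.2, 0.3]
opening: -0.003
grasp_force: 1.0
```

View pics/t5.png

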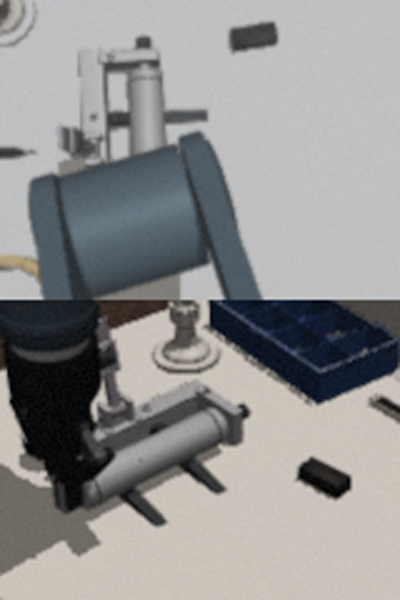

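The bar's far end is at about (145,67), very near the screw. Force is still only sliding friction, so I keep going until it rises.

```bash
python3 -m pendant '[[0.004,0,0,0,0,0],[0.004,0,0,0,0,0],[0.004,0,0,0,0,0],[0,0,0,0,0,0],[0,0,0,0,0,0],[0,0,0,0,0,0],[0,0,0,0,0,0],[0,0,0,0,0,0],[0,0,0,0,0,0],[0,0,0,0,0,0]]'
```

```text
time_s: 16.7
eef_pos: [0.4271, 0.2624, 0.0198]
eef_rot: [-0.014, 0.999, 0.031, -0.002]
wrist_force: [-8.8, 0.2, 4.5]
opening: -0.003
grasp_force: 4.1
```

```bash
python3 -m pendant '[[0.004,0,0,0,0,0],[0.003,0,0,0,0,0],[0.003,0,0,0,0,0],[0,0,0,0,0,0],[0,0,0,0,0,0],[0,0,0,0,0,0],[0,0,0,0,0,0],[0,0,0,0,0,0],[0,0,0,0,0,0],[0,0,0,0,0,0]]'
```

```text
time_s: 17.95
eef_pos: [0.4271, 0.2622, 0.0193]
eef_rot: [-0.013, 0.999, 0.031, -0.004]
wrist_force: [-13.7, 1.3, 8.3]
opening: -0.002
grasp_force: 6.9
```

```bash
python3 -m pendant '[[-0.01,0,0,0,0,0],[-0.02,0,0,0,0,0],[-0.05,0,0,0,0,0],[-0.15,0,0,0,0,0],[0,0,0.2,0,0,0],[0,0,0.3,0,0,0],[0,0,0.3,0,0,0],[0,0,0.3,0,0,0],[0,0.1,0,0,0,0],[0,0.15,0,0,0,0]]'
python3 - <<'E'
from h import *
from bench import camera
import cv2
zs=lambda a:(np.array(a)+.5)/4.6-.5+[230,140]
for a in((183,40),(165,50),(198,35)):
  for X in(.505,.514,.523):
    p,d=ray("scene",*zs(a));print(a,X,np.round(p+d*(X-p[0])/d[0],4))
i=camera("top")["color"][155:275,240:400];j=camera("scene")["color"][140:260,230:390]
cv2.imwrite("pics/t6.png",cv2.resize(cv2.vconcat([i,j]),None,fx=2.5,fy=2.5,interpolation=cv2.INTER_CUBIC))
E
```

```text
time_s: 19.2
eef_pos: [0.3858, 0.3129, 0.2419]
eef_rot: [-0.015, 0.999, 0.03, 0.002]
wrist_force: [0.5, -0.2, -0.0]
opening: 0.002
grasp_force: 0.0
(183, 40) 0.505 [0.505  0.3174 0.1506]
(183, 40) 0.514 [0.514  0.3336 0.1403]
(183, 40) 0.523 [0.523  0.3497 0.13  ]
(165, 50) 0.505 [0.505  0.3363 0.1367]
(165, 50) 0.514 [0.514  0.3529 0.1261]
(165, 50) 0.523 [0.523  0.3694 0.1155]
(198, 35) 0.505 [0.505  0.3026 0.1598]
(198, 35) 0.514 [0.514  0.3184 0.1497]
(198, 35) 0.523 [0.523  0.3342 0.1396]
```

View pics/t6.png

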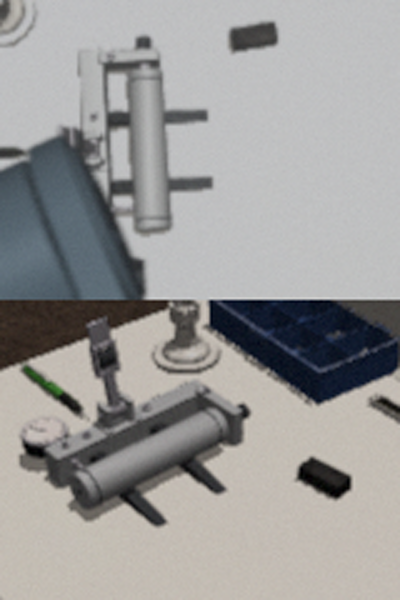

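The bar now lies the full length against the screw, at (147,70) to (152,228). The arm is untouched and its tab end is near (0.514, 0.34, 0.137). I move behind the tab.

```bash
python3 -m pendant '[[0,0.16,0,0,0,0],[0,0.2,0,0,0,0],[0.1,0.1,0,0,0,0],[0.2,0,0,0,0,0],[0.2,0,0,0,0,0],[0.14,0,0,0,0,0],[0,0,-0.2,0,0,0],[0,0,-0.2,0,0,0],[0,0,-0.2,0,0,0],[0,0,0,0,0,0]]'
```

```text
time_s: 20.55
eef_pos: [0.5104, 0.4025, 0.1162]
eef_rot: [-0.012, 0.999, 0.03, -0.004]
wrist_force: [-0.5, -0.4, 0.4]
opening: 0.001
grasp_force: 0.0
```

```bash
python3 -m pendant '[[0.01,-0.03,0,0,0,0],[0.005,-0.03,0,0,0,0],[0,-0.03,0,0,0,0],[0,-0.03,0,0,0,0],[0,-0.03,0,0,0,0],[0,-0.03,0,0,0,0],[0,-0.03,0,0,0,0],[0,-0.03,0,0,0,0],[0,-0.03,0,0,0,0],[0,-0.03,0,0,0,0]]'
```

```text
time_s: 21.8
eef_pos: [0.5162, 0.3442, 0.1204]
eef_rot: [-0.014, 0.999, 0.03, -0.0]
wrist_force: [-1.1, -0.1, 0.1]
opening: -0.0
grasp_force: 0.1
```

```bash
python3 -m pendant '[[0,-0.025,0,0,0,0],[0,-0.025,0,0,0,0],[0,-0.025,0,0,0,0],[0,-0.025,0,0,0,0],[0,-0.025,0,0,0,0],[0,-0.025,0,0,0,0],[0,-0.025,0,0,0,0],[0,-0.02,0,0,0,0],[0,0,0,0,0,0],[0,0,0,0,0,0]]'
python3 - <<'E'
from bench import camera
import cv2,numpy as np
a=cv2.imread("pics/scene0.png")[140:200,255:300].astype(int);b=camera("scene")["color"];cv2.imwrite("pics/s7.png",b)
# is the tab still upright at its first place?
print(b[145:170:3,262:282:2].mean(2).round().astype(int))
E
```

```text
time_s: 23.05
eef_pos: [0.5161, 0.3056, 0.1203]
eef_rot: [-0.014, 0.999, 0.03, -0.0]
wrist_force: [-0.1, -0.1, -0.9]
opening: 0.005
grasp_force: 0.0
[[ 41  44  42  35   6   5   8  10  11   0]
 [ 41  43  45  40  21  24   3   5  10   8]
 [ 48  46  45  47  38  28  22  13   9  10]
 [ 41  44  96 144 164  40  49  26  12   9]
 [187 187 187 187 172  34  46  31  15   6]
 [189 189 191 190 188  69  44  41   8   9]
 [190 189 188 189 189 136  52  47  14  53]
 [189 192 189 188 188 188 189 164 191 192]
 [191 191 189 189 187 186 188 188 189 189]]
```

```bash
python3 -m pendant '[[0,-0.025,0,0,0,0],[0,-0.025,0,0,0,0],[0,-0.025,0,0,0,0],[0,-0.025,0,0,0,0],[0,0,0,0,0,0],[0,0,0.2,0,0,0],[0,0,0.3,0,0,0],[-0.1,0.1,0.1,0,0,0],[-0.2,0.2,0,0,0,0],[-0.2,0.2,0,0,0,0]]'
python3 -m pendant '[[-0.2,0.2,0,0,0,0],[-0.2,0.2,0,0,0,0],[-0.1,0.2,0,0,0,0],[0,0.2,0,0,0,0],[0,0.2,0,0,0,0],[0,0,0,0,0,0],[0,0,0,0,0,0],[0,0,0,0,0,0],[0,0,0,0,0,0],[0,0,0,0,0,0]]'
python3 - <<'E'
from bench import camera
from h import *
s=[.517,.2685,.054]
a=np.deg2rad(np.array([0,5,10,20,45,70,90,103]))
for c in("scene","top"):
    b=camera(c)["color"];cv2.imwrite(f"pics/{c}8.png",b);o=cv2.imread(f"pics/{c}0.png")
    d=cv2.absdiff(b,o).max(2)>40
    n,l,st,ct=cv2.connectedComponentsWithStats(d.astype(np.uint8));print(c,[(st[i].tolist()) for i in range(1,n) if st[i,4]>15])
    for t in a: print(round(np.rad2deg(t)),[ (tuple(p.round().astype(int).tolist()),int(b[int(round(p[1])),int(round(p[0]))].mean()),int(o[int(round(p[1])),int(round(p[0]))].mean())) for p in proj(c,w(s,[(0,.050-r*np.cos(t),.0505+r*np.sin(t)) for r in(.04,.078,.088)]))])
p=proj("scene",w(s,[(0,-.028,.0505)]))[0].round().astype(int);b=cv2.imread("pics/scene8.png");print(p);print(b[p[1]-12:p[1]+13:2,p[0]-14:p[0]+15:2].mean(2).astype(int))
E
```

```text
time_s: 24.35
eef_pos: [0.4154, 0.3865, 0.241]
eef_rot: [-0.014, 0.999, 0.03, 0.0]
wrist_force: [0.0, -0.1, -0.1]
opening: -0.004
grasp_force: 0.0
time_s: 25.6
eef_pos: [0.3164, 0.5852, 0.2407]
eef_rot: [-0.014, 0.999, 0.03, 0.0]
wrist_force: [-0.0, 0.0, 0.4]
opening: 0.001
grasp_force: 0.0
scene [[12, 0, 57, 31, 1369], [85, 0, 54, 97, 2398], [27, 28, 60, 94, 2624], [265, 147, 13, 36, 284], [257, 183, 64, 46, 1102], [276, 184, 15, 9, 54], [284, 221, 73, 50, 1227], [32, 223, 19, 14, 43], [69, 224, 10, 8, 23], [18, 243, 16, 48, 152], [55, 251, 8, 51, 167], [5, 253, 11, 29, 52], [42, 283, 3, 17, 27], [22, 286, 3, 15, 19]]
0 [((286, 192), 27, 66), ((296, 199), 136, 20), ((299, 201), 80, 40)]
5 [((286, 190), 113, 68), ((296, 196), 134, 45), ((299, 198), 135, 43)]
10 [((286, 189), 143, 66), ((296, 194), 124, 39), ((299, 195), 139, 103)]
20 [((285, 186), 136, 132), ((295, 188), 68, 66), ((297, 189), 62, 63)]
45 [((282, 179), 165, 159), ((289, 174), 185, 187), ((291, 173), 186, 186)]
70 [((278, 173), 184, 184), ((281, 162), 183, 186), ((281, 159), 182, 185)]
90 [((275, 170), 186, 98), ((274,
[... 1398 characters left out ...]
0 150]
 [106 119  40  47  43  44 109  93 137 148 151 151 150 147 146]
 [ 52  85  83  40  38  40 104 128 139 154 151 149 149 141 130]
 [ 62  75  71 101 102 131 113 137 138 145 144 137 130 117 109]
 [ 72  67  60  48  93 136 138 138 138 140 121 117 108  91  81]
 [145 139 107  69  62  86 129 136 136 115  86  90  79  68  56]
 [155 156 141  85  75  76  73 106  67  77  77  68  53  49  73]
 [156 150 144 102  71  69  66  63  81  67  53  47  34  74  95]
 [142 135 123 116  64  60  60  53  54  47  31  24  44  51  81]
 [121 113 104  87  58  53  50  51  75  96  64  15  29  53  51]
 [103  93  79  64  48  50  75  98 100  97 114 128  28  31  52]
 [ 76  64  55  49  72 100  95  98 144 185 187 187 166  51  29]]
```

Run:
```python
import cv2
a=cv2.resize(cv2.imread("pics/t6.png")[:300],(160,120),interpolation=cv2.INTER_AREA);b=cv2.imread("pics/top8.png")[155:275,240:400]
for u in(58,59,60,61):print(u,[int(x) for x in a[22:34,u].mean(1)],[int(x) for x in b[22:34,u].mean(1)])
for u in(60,62):print(u,[int(x) for x in a[84:98,u].mean(1)],[int(x) for x in b[84:98,u].mean(1)])
from bench import ctrl;ctrl.hand_in()
```

```text
58 [180, 153, 100, 115, 151, 163, 174, 172, 156, 145, 168, 175] [170, 148, 91, 112, 146, 156, 166, 164, 147, 135, 162, 165]
59 [180, 153, 94, 100, 130, 151, 172, 171, 154, 143, 169, 174] [173, 149, 86, 94, 121, 141, 164, 163, 144, 133, 161, 167]
60 [180, 153, 86, 76, 97, 131, 161, 163, 144, 133, 160, 167] [168, 148, 77, 76, 90, 123, 153, 154, 138, 125, 152, 155]
61 [178, 150, 83, 66, 85, 120, 150, 151, 134, 126, 151, 159] [171, 143, 78, 67, 79, 115, 143, 144, 130, 122, 142, 147]
60 [176, 173, 154, 142, 168, 173, 152, 120, 112, 144, 178, 189, 190, 189] [168, 163, 150, 135, 166, 166, 149, 113, 108, 137, 167, 181, 182, 183]
62 [168, 165, 146, 138, 164, 168, 147, 113, 114, 151, 186, 189, 191, 190] [159, 157, 142, 133, 157, 160, 142, 107, 110, 146, 176, 184, 182, 182]
the job is handed in; nothing more can be done
```

I handed the job in at about 26 s: the bar lies in both Vs with its far end against the stop screw, the hold-down arm is tipped forward with its roller on the bar, and nothing else on the desk shows any movement. I checked the final state by comparing pictures numerically, not by eye, because the ten viewings were used up.

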